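# Find and mark the rubbing spot of a fan rotor

## Task

The extractor fan's rotor rubs at one place that cannot be seen. Turn the rotor round by its blades, feel where it drags hardest against the felt pad, and park it there; then press the red marking plunger fully down to mark that spot (never press it with the rotor standing anywhere else), let it spring back, and leave the rotor standing at its tightest point. Leave the other things on the desk where they are.

Things in the scene. Friction and masses are not known exactly. Their poses are not given: they have to be found in the camera images.
- fan: Square black fan housing, 180 x 180 mm, 34 mm high, lying on its back, open upward, fixed to the desk. Origin: centre of its underside, on the rotor's axis; z up. A round bore 152 mm across holds the rotor. The felt pad and the red plunger are at its (-x, -y) corner in its own frame.
- rotor (a joint): Turn of the rotor about its vertical axis, rad, counter-clockwise from above positive; no stop for several turns either way. At 0 its four identical upright orange paddle blades point along the fan's +x, +y, -x, -y. It stays where it is left. Even light drag of 0.08 N m (about 1.5 N at 55 mm), more only near one unseen high spot on its rim, at an unknown angle on the rotor.
- hub_top (a point): Centre of the grey hub's top, on the rotor's axis, 50 mm above the desk. Hub radius 24 mm. Back plate: 70 mm radius, its top 16 mm above the desk. The blades are 4 mm thick, run from the hub to 69 mm from the axis, 16 to 48 mm above the desk, with free room between neighbours for a closed gripper's fingertips.
- rub_pad: Grey felt pad, 30 mm wide, fixed in the bore's wall 71 mm from the axis, beside the plunger; origin at desk height. Only the rotor's high spot touches it, once a turn (at the start over 40 degrees away): the drag then grows over 17 degrees by about 0.65 N m (9 to 14 N at 55 mm), pad force about 13 N at the tightest, and falls over the next 17; mirrored when turned the other way.
- marker (a joint): Travel of the red marking plunger, m: 0 up, 0.007 fully down; springs back. About 1.5 N starts it, 5 N takes it fully down.
- marker_top (a point): Centre of the red plunger's top (22 mm across, in a black collar 38 mm across), 99 mm from the rotor's axis on the fan's (-x, -y) corner, about 57 mm above the desk; press straight down.
- spool: Bystander: small solder spool, 52 mm across, 30 mm high; origin at the centre of its underside.
- jar: Bystander: small white jar with a lid, 44 mm across, 45 mm high; origin at the centre of its underside.
- syringe: Bystander: yellow flux syringe lying flat, 120 mm long, 24 mm wide, 16 mm high; origin at the centre of its underside.

How it is judged:
On the way:
1. the plunger is pressed down fully (within 1 mm of its 7 mm) while the rotor stands at its tight spot (pad force over 8.5 N) (value of joint marker above 0.006 m and contact force between rub_pad and anything else above 8.5 N), for 0.1 s.
At the end, for the whole second after the job is handed in: The spot was marked; the plunger is up again (within 1.5 mm) and the rotor stands still at its tight spot, pressing on the pad with over 8.5 N (within about 9 degrees of the tightest place) (value of joint marker below 0.0015 m and contact force between rub_pad and anything else above 8.5 N and velocity of joint rotor between -0.05 and 0.05 rad/s); the robot touches nothing.
It fails at once if the plunger is pressed more than 4 mm while the rotor is not at its tight spot (value of joint marker above 0.004 m and contact force between rub_pad and anything else below 8 N).
It fails at once if a bystander (spool, jar, syringe) is shifted more than 20 mm (distance of any of spool, jar, syringe from where it was at the start of the episode above 0.02 m).
It also fails if it takes over 67 s, if anything falls off the work surface, if the arm or the gripper's body presses on something with over 40 N, if the wrist force passes 120 N, or if a joint passes its speed limit or range.

## Robot

A 6-joint arm with a two-finger parallel gripper is mounted at the origin on a cart in front of the work surface, level with it; the furniture and walls round the work are solid. World frame = base frame: x ahead of the robot, y to its left, z up, the work surface at z = 0. Lengths are in m, angles in rad, forces in N, time in s.
With the tool pointing down it reaches from about 0.25 to 0.775 m from the base axis. Payload 4 kg.
Tool frame: the origin (TCP) lies on the front face of the gripper's body, between the roots of the fingers; the fingertips stand 97 mm ahead of it and the grasp point (between the pads) lies env.tcp_to_grasp ahead of it (env.tcp_to_grasp is the distance from the TCP to the grasp point, in m); z points along the fingers, y is the line along which they close (so a half turn about z gives the same grasp; the last joint's range is limited). The gripper opens to 94 mm and grips with 3 to 60 N. Pads are 16 mm wide; open, the fingers measure 119 mm over their backs; the gripper's body (75 mm by 177 mm) begins 78 mm behind the grasp point.
Start: joints at [-1.311, 0.087, 1.371, -0, 1.684, -0.103], TCP at [0.195, -0.514, 0.303] pointing down, gripper open.
Joint ranges: [-3.1, 3.1], [-0.76, 2.03], [0.27, 2.55], [-1.08, 4.22], [0.17, 2.65], [-2.57, 2.57]. Speed limits (rad/s): [2.79, 2.79, 3.14, 3.14, 3.14, 3.14].

## Interface

Orientations are given as a unit quaternion [x, y, z, w].
In Python, from station import env, capture, camera_params, finder gives the robot as it stands.
- The arm moves only by the tool jog_arm, never from a script. Its argument "series" is text: rows parted by semicolons, each of 7 numbers parted by spaces: the shift along the tool's x, y, z as a fraction of full scale, then the turn, a rotation vector about the tool's x, y, z as a fraction of full scale, then the gripper command: -1 is fully open, 1 is shut, values between are in proportion. In form: tx ty tz ax ay az claw; .... A call has 1 to 10 rows; each row shifts and turns the commanded pose from where the row before left it, along the tool's axes as they then stand; what a row does not reach is not made up. Full scale, the value 1, is 4 cm for a shift and 4 degrees for a turn. A row lasts 1/10 s, in which the tool goes at most 50 mm and 8.59 degrees, less where a joint would pass 70% of its speed; a pose out of reach is approached as far as the arm can. A call with a number of a shift or a turn outside -1 to 1 is refused whole. A call with a gripper value outside its range is refused whole. The fingers move at their own pace and stop on an object; the grip force is fixed at half the most. Time passes only in rows, so rows that do not move let the fingers close. It gives the time, the measured TCP pose, the force, the opening and the grip force at its end, in the units of the state.
- env.read_state(): the state, without advancing time (a new reading comes with each control period).
- capture(name): name is "scene" or "top" or "wrist"; returns the picture (420x560x3 uint8, red, green, blue); there is no depth.
- camera_params(name): a dict with "mtx" (3x3 intrinsics, pixels), "pose" (4x4, takes a point from camera to world coordinates); the wrist camera has in their place "mount" (4x4, takes a point from camera to tool coordinates, whose origin is the TCP and whose axes are the flange's). Camera axes: x right, y down, z forward; pixel columns grow to the right and rows downward; lengths in m; the calibration is good to about 2 mm. The wrist camera is an equidistant fisheye: a pixel r from the principal point sees the ray r / f radians off the axis. A picture is of the moment at which its call begins: read the wrist's pose just before it. camera_params takes no time and is no camera call.
- env.sign_off(): hands the job in; it is judged then, once.
Trained networks look in the newest picture that a camera, given by its name, has taken for a name from the list of things; names that differ only in an ending like _2 or _b are one class to them, and where a whole thing is asked for, a point or a joint stands for the part that bears it (a point fixed in the world has none). Each returns a list of dicts, best first, with "score" (0 to 1); they miss things now and then, are a little off and sometimes report something else, mostly with a low value. They report only what shows in the picture. A call takes as long as a camera call.
- finder.boxes_of(camera, thing): "point" ([column, row] as shares, 0 to 1, of the picture: columns of its width, rows of its height, amid what is visible of it).
- finder.masks_of(camera, thing): "mask" (420x560 bool, what is visible of it) and "point" ([column, row] as shares, 0 to 1, of the picture: columns of its width, rows of its height, amid what is visible of it).
The state is a dict: "time": time; "joints": joint angles; "joint_velocities": joint speeds; "tau": joint torques, N m; "eef_pos": TCP position; "tool_rot": TCP orientation; "force": force on the tool from outside, world axes, zero at the start; "wrist_torque": the same for the moment, N m; "grip_width": finger opening in m; "finger_force": force on a finger pad.
Only numpy, scipy, OpenCV 4.12 (cv2) and the standard library are available. Lean on these libraries where they do the work, as an engineer would, in place of code of your own. Each camera call takes 0.05 s, during which the arm holds its last target. There are 200 camera calls.

## Working session

There is one attempt and no reset: what is moved stays moved. The work goes in short steps, Python scripts to look and compute and a tool call to move; the robot and the scene stay as the last step left them, time stands still between calls to the robot, and variables do not carry over. Pictures are saved under pics/ and viewed, at most 10 in all, crops included, and the job is handed in when it is done.

Besides the shell and the picture viewer there is one more tool, called after "Request:" in YAML: its name, and indented under it one key for each argument. jog_arm: Moves the arm, as the interface text tells. Its arguments: {"type":"object","properties":{"series":{"type":"string"}},"required":["series"]}

```bash
mkdir -p pics
cat > h.py <<'E'
import numpy as np, cv2
from station import env, capture, camera_params, finder
def ray(cam,uv):
    p=camera_params(cam);K=np.array(p["mtx"]);T=np.array(p["pose"])
    d=T[:3,:3]@np.linalg.inv(K)@np.array([uv[0],uv[1],1.]);return T[:3,3],d
def at(cam,uv,z):
    o,d=ray(cam,uv);return o+d*(z-o[2])/d[2]
def proj(cam,P):
    p=camera_params(cam);K=np.array(p["mtx"]);T=np.linalg.inv(np.array(p["pose"]))
    q=K@(T[:3,:3]@np.array(P)+T[:3,3]);return q[:2]/q[2]
def save(cam,name):
    im=capture(cam);cv2.imwrite("pics/"+name,im[:,:,::-1]);return im
E
python3 - <<'E'
from h import *
save("top","t0.png");
for n,z in [("fan",.034),("hub_top",.05),("marker_top",.057),("rub_pad",.03),("rotor",.04),("spool",.03),("jar",.045),("syringe",.016)]:
    r=finder.boxes_of("top",n)[:2]
    for q in r:
        uv=np.array(q["point"])*[560,420];print(n,round(q["score"],2),uv.round(),at("top",uv,z).round(4))
s=env.read_state();print(s,env.tcp_to_grasp)
print(camera_params("top"))
save("scene","s0.png")
E
```

```text
fan 0.81 [301. 195.] [ 0.6047 -0.0514  0.034 ]
hub_top 0.9 [300. 191.] [ 0.6125 -0.046   0.05  ]
marker_top 0.6 [337. 206.] [ 0.5723 -0.1417  0.057 ]
rub_pad 0.3 [439. 234.] [ 0.5057 -0.4091  0.03  ]
rotor 0.84 [299. 193.] [ 0.6089 -0.0459  0.04  ]
spool 0.59 [186. 188.] [0.6212 0.2512 0.03  ]
jar 0.73 [438. 236.] [ 0.499  -0.3987  0.045 ]
syringe 0.46 [136. 205.] [0.5752 0.387  0.016 ]
{'time': 0.45, 'joints': array([-1.31112691e+00,  8.72710901e-02,  1.37081385e+00, -1.40072281e-05,
        1.68360555e+00, -1.03129105e-01]), 'joint_velocities': array([-1.24212579e-03, -1.53005868e-03, -7.26395057e-04, -5.84231334e-05,
        1.34580885e-03,  1.99274354e-03]), 'tau': array([-9.44689273e-04, -3.39555681e+01, -3.02184713e+01,  7.16914167e-02,
        2.49454327e-02, -3.73311195e-05]), 'eef_pos': array([ 0.19516404, -0.51419272,  0.30260915]), 'tool_rot': array([ 9.83592361e-01,  1.80405278e-01, -1.07628394e-05, -4.82253432e-05]), 'force': array([-0.18451787, -0.25405531,  0.14016911]), 'wrist_torque': array([-0.00439911, -0.06280418, -0.01018588]), 'finger_force': 0.0, 'grip_width': 0.09362030237163818} 0.0784
{'mtx': array([[417.66147103,   0.        , 281.19449366],
       [  0.        , 417.66147103, 211.79849671],
       [  0.        ,   0.        ,   1.        ]]), 'pose': array([[ 0.01224454, -0.99033861,  0.13812863,  0.40923299],
       [-0.99991375, -0.01147081,  0.00639618, -0.00609186],
       [-0.00474994, -0.13819504, -0.99039364,  1.10943564],
       [ 0.        ,  0.        ,  0.        ,  1.        ]])}
```

View pics/t0.png

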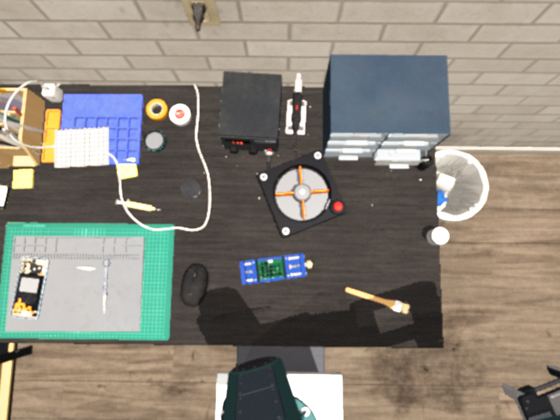

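View pics/s0.png

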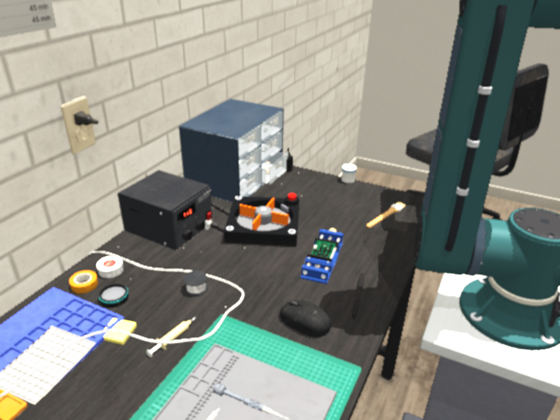

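The top view shows the fan centred at about (302,192) and the red plunger at (338,206). The cabinet is behind on the right and a black power supply is behind. Next I'll refine these positions by colour and check the obstacles.

Run:
```python
from h import *
im=cv2.imread("pics/t0.png")
hsv=cv2.cvtColor(im,cv2.COLOR_BGR2HSV)
red=((hsv[...,0]<6)|(hsv[...,0]>174))&(hsv[...,1]>150)&(hsv[...,2]>90)
sub=np.zeros_like(red);sub[150:240,320:355]=1
v,u=np.nonzero(red&sub);print("red",len(u),u.mean(),v.mean(),at("top",(u.mean(),v.mean()),.057))
# cabinet/psu edges at z=0 and candidates
for uv in [(330,155),(425,165),(222,148),(280,155)]: print(uv,at("top",uv,0).round(3),at("top",uv,.1).round(3))
for uv in [(241,194),(183,138),(195,250),(118,230),(165,247),(125,195),(205,222)]: print("scene",uv,at("scene",uv,0).round(3))
# psu & cabinet heights: try projecting
for P in [(.7,.04,.1),(.7,.13,.1),(.68,-.12,.2),(.68,-.12,.15)]: print(P,proj("top",P).round(),proj("scene",P).round())
c=cv2.resize(im[80:270,205:465],None,fx=3,fy=3,interpolation=cv2.INTER_CUBIC);cv2.imwrite("pics/c0.png",c)
```

```text
red 79 337.55696202531647 205.84810126582278 [ 0.5729831  -0.14269348  0.057     ]
(330, 155) [ 0.722 -0.13   0.   ] [ 0.694 -0.119  0.1  ]
(425, 165) [ 0.697 -0.388  0.   ] [ 0.671 -0.354  0.1  ]
(222, 148) [0.739 0.166 0.   ] [0.709 0.15  0.1  ]
(280, 155) [0.721 0.006 0.   ] [0.693 0.005 0.1  ]
scene (241, 194) [ 0.75  -0.175  0.   ]
scene (183, 138) [ 1.151 -0.44   0.   ]
scene (195, 250) [0.707 0.12  0.   ]
scene (118, 230) [0.933 0.14  0.   ]
scene (165, 247) [0.779 0.144 0.   ]
scene (125, 195) [ 1.044 -0.011  0.   ]
scene (205, 222) [0.757 0.003 0.   ]
(0.7, 0.04, 0.1) [266. 152.] [213. 201.]
(0.7, 0.13, 0.1) [230. 152.] [192. 218.]
(0.68, -0.12, 0.2) [335. 149.] [252. 142.]
(0.68, -0.12, 0.15) [333. 155.] [252. 159.]
```

View pics/c0.png

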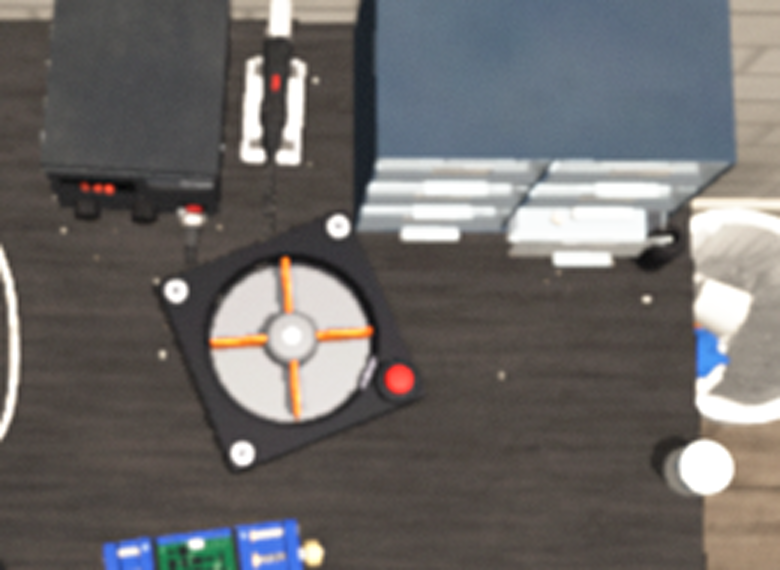

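Request:
jog_arm:
  series: "0 0 0 0 0 1 1; 0 0 0 0 0 1 1; 0 0 0 0 0 1 1; 0 0 0 0 0 1 1; 0 0 0 0 0 1 1; 0 0 0 0 0 0.2 1; 0 0 0 0 0 0 1"

```text
time: 1.2
eef_pos: [0.1952, -0.5142, 0.3027]
tool_rot: [1.0, 0.0, 0.0, 0.0]
force: [0.0, -0.2, -0.3]
grip_width: 0.0414
finger_force: 0.0
```

Request:
jog_arm:
  series: "0.5 -0.9 0 0 0 0 1; 0.5 -0.9 0 0 0 0 1; 0.5 -0.9 0 0 0 0 1; 0.5 -0.9 0 0 0 0 1; 0.5 -0.9 0 0 0 0 1; 0.5 -0.9 0 0 0 0 1; 0.5 -0.9 0 0 0 0 1; 0 0 0 0 0 0 1"

```text
time: 2.0
eef_pos: [0.3369, -0.2587, 0.3032]
tool_rot: [1.0, 0.004, 0.001, -0.0]
force: [-0.5, -0.5, -0.0]
grip_width: 0.0002
finger_force: 0.0
```

Request:
jog_arm:
  series: "0.8 -0.75 0 0 0 0 1; 0.8 -0.75 0 0 0 0 1; 0.8 -0.75 0 0 0 0 1; 0.8 -0.75 0 0 0 0 1; 0.8 -0.75 0 0 0 0 1; 0.8 -0.75 0 0 0 0 1; 0.8 -0.75 0 0 0 0 1; 0 0 0 0 0 0 1; 0 0 0 0 0 0 1"

```text
time: 2.9
eef_pos: [0.5596, -0.0526, 0.302]
tool_rot: [1.0, 0.001, -0.001, 0.0]
force: [-0.6, -0.7, -0.3]
grip_width: 0.0002
finger_force: 0.0
```

```bash
cat >> h.py <<'E'
from scipy.spatial.transform import Rotation as R
def wat(uv,z,s):
    p=camera_params("wrist");K=np.array(p["mtx"]);M=np.array(p["mount"])
    a=np.array([(uv[0]-K[0,2])/K[0,0],(uv[1]-K[1,2])/K[1,1]]);t=np.hypot(*a)
    d=np.array([*(a/max(t,1e-9)*np.sin(t)),np.cos(t)])
    Q=R.from_quat(s["tool_rot"]).as_matrix()
    o=Q@M[:3,3]+s["eef_pos"];d=Q@M[:3,:3]@d
    return o+d*(z-o[2])/d[2]
E
python3 - <<'E'
from h import *
s=env.read_state();im=save("wrist","w0.png");print(s["eef_pos"],s["tool_rot"],s["joints"].round(3))
print(camera_params("wrist"))
for n,z in [("fan",.034),("hub_top",.05),("marker_top",.057),("rub_pad",.03),("rotor",.04)]:
    for q in finder.boxes_of("wrist",n)[:1]:
        uv=np.array(q["point"])*[560,420];print(n,round(q["score"],2),uv.round(1),wat(uv,z,s).round(4))
E
```

```text
[ 0.55957858 -0.05255186  0.30195098] [ 9.99999398e-01  6.45450144e-04 -8.23800725e-04  3.31207851e-04] [-1.940e-01  1.150e-01  1.342e+00 -1.000e-03  1.686e+00  1.375e+00]
{'mtx': array([[325.1922621 ,   0.        , 275.54863521],
       [  0.        , 325.1922621 , 210.60756842],
       [  0.        ,   0.        ,   1.        ]]), 'mount': array([[ 1.13492942e-03, -9.72750306e-01, -2.31852438e-01,
         6.83488737e-02],
       [ 9.99998104e-01,  7.37156793e-04,  1.80225739e-03,
         7.33446727e-04],
       [-1.58223483e-03, -2.31854044e-01,  9.72749299e-01,
        -8.27582569e-02],
       [ 0.00000000e+00,  0.00000000e+00,  0.00000000e+00,
         1.00000000e+00]])}
fan 0.59 [277.4 147.5] [ 0.6135 -0.056   0.034 ]
hub_top 0.69 [275.8 143.8] [ 0.618  -0.0542  0.05  ]
marker_top 0.86 [361.9 185.2] [ 0.5768 -0.1441  0.057 ]
rub_pad 0.5 [333.7 172.7] [ 0.5862 -0.1185  0.03  ]
rotor 0.76 [272.1 145.1] [ 0.6163 -0.0503  0.04  ]
```

View pics/w0.png

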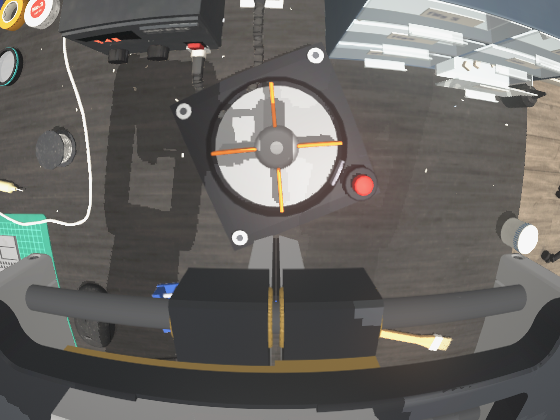

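The wrist view shows the hub at about (277,148), the plunger at (363,184) and the pad at (338,173). The blade tips are at (270,83), (342,143), (282,210) and (212,154).

Run:
```python
from h import *
s=env.read_state()
im=cv2.imread("pics/w0.png");hsv=cv2.cvtColor(im,cv2.COLOR_BGR2HSV)
red=((hsv[...,0]<5)|(hsv[...,0]>174))&(hsv[...,1]>150)&(hsv[...,2]>90)
m=np.zeros_like(red);m[165:205,345:385]=1;v,u=np.nonzero(red&m);mu=(u.mean(),v.mean())
M=wat(mu,.057,s);
print("marker",mu,M)
org=(hsv[...,0]>8)&(hsv[...,0]<22)&(hsv[...,1]>140)&(hsv[...,2]>120)
b=np.zeros_like(org);b[78:216,205:348]=1
v,u=np.nonzero(org&b);P=np.array([wat(q,.046,s)[:2] for q in zip(u,v)])
from scipy.optimize import least_squares
def f(x):
    d=P-x[:2];r=np.hypot(*d.T);return r*np.sin(2*(np.arctan2(d[:,1],d[:,0])-x[2]))
q=least_squares(f,[.615,-.054,0],loss="soft_l1",f_scale=.003).x
print("centre",q[:2],"blade deg",np.degrees(q[2]),len(P))
d=M[:2]-q[:2];print("dist",np.hypot(*d),np.degrees(np.arctan2(d[1],d[0])))
d=P-q[:2];print(np.percentile(np.hypot(*d.T),[50,98,100]))
# front furniture
for uv in [(330,55),(370,65),(445,95),(520,95),(110,50),(205,40)]: print(uv,wat(uv,0,s).round(3)[:2],wat(uv,.1,s).round(3)[:2])
```

```text
marker (np.float64(361.0078125), np.float64(183.140625)) [ 0.57822098 -0.14424633  0.057     ]
centre [ 0.6145833  -0.05518619] blade deg 5.003993130688069 442
dist 0.09619733285290334 -112.20967969062202
[0.04400963 0.0688748  0.07024837]
(330, 55) [ 0.725 -0.12 ] [ 0.7   -0.103]
(370, 65) [ 0.716 -0.169] [ 0.693 -0.139]
(445, 95) [ 0.688 -0.273] [ 0.672 -0.217]
(520, 95) [ 0.707 -0.41 ] [ 0.686 -0.318]
(110, 50) [0.749 0.159] [0.717 0.103]
(205, 40) [0.746 0.03 ] [0.715 0.008]
```

Request:
jog_arm:
  series: "0.95 -0.55 0 0 0 0 1; 0.95 -0.55 0 0 0 0 1; 0 0 0 0 0 0 1; 0 0 0.9 0 0 0 1; 0 0 0.9 0 0 0 1; 0 0 0.9 0 0 0 1; 0 0 0 0 0 0 1; 0 0 0 0 0 0 1"

```text
time: 4.0
eef_pos: [0.6347, -0.0091, 0.1951]
tool_rot: [1.0, -0.001, -0.0, 0.0]
force: [0.5, -0.0, 0.5]
grip_width: 0.0005
finger_force: 0.0
```

Run:
```python
import numpy as np
C=np.array([.614,-.054]);a=np.arange(65,306,8)
P=lambda t:C+.05*np.array([np.cos(np.radians(t)),np.sin(np.radians(t))])
for t in a:
    d=(P(t+8)-P(t))/2/.04;print(t,t+8,"half-step tx %.3f ty %.3f"%(d[0],-d[1]),"end",P(t+8).round(4))
```

```text
65 73 half-step tx -0.081 ty -0.031 end [ 0.6286 -0.0062]
73 81 half-step tx -0.085 ty -0.020 end [ 0.6218 -0.0046]
81 89 half-step tx -0.087 ty -0.008 end [ 0.6149 -0.004 ]
89 97 half-step tx -0.087 ty 0.005 end [ 0.6079 -0.0044]
97 105 half-step tx -0.086 ty 0.017 end [ 0.6011 -0.0057]
105 113 half-step tx -0.082 ty 0.028 end [ 0.5945 -0.008 ]
113 121 half-step tx -0.078 ty 0.040 end [ 0.5882 -0.0111]
121 129 half-step tx -0.071 ty 0.050 end [ 0.5825 -0.0151]
129 137 half-step tx -0.064 ty 0.059 end [ 0.5774 -0.0199]
137 145 half-step tx -0.055 ty 0.068 end [ 0.573  -0.0253]
145 153 half-step tx -0.045 ty 0.075 end [ 0.5694 -0.0313]
153 161 half-step tx -0.034 ty 0.080 end [ 0.5667 -0.0377]
161 169 half-step tx -0.023 ty 0.084 end [ 0.5649 -0.0445]
169 177 half-step tx -0.011 ty 0.087 end [ 0.5641 -0.0514]
177 185 half-step tx 0.002 ty 0.087 end [ 0.5642 -0.0584]
185 193 half-step tx 0.014 ty 0.086 end [ 0.5653 -0.0652]
193 201 half-step tx 0.025 ty 0.083 end [ 0.5673 -0.0719]
201 209 half-step tx 0.037 ty 0.079 end [ 0.5703 -0.0782]
209 217 half-step tx 0.047 ty 0.073 end [ 0.5741 -0.0841]
217 225 half-step tx 0.057 ty 0.066 end [ 0.5786 -0.0894]
225 233 half-step tx 0.066 ty 0.057 end [ 0.5839 -0.0939]
233 241 half-step tx 0.073 ty 0.047 end [ 0.5898 -0.0977]
241 249 half-step tx 0.079 ty 0.037 end [ 0.5961 -0.1007]
249 257 half-step tx 0.083 ty 0.025 end [ 0.6028 -0.1027]
257 265 half-step tx 0.086 ty 0.014 end [ 0.6096 -0.1038]
265 273 half-step tx 0.087 ty 0.002 end [ 0.6166 -0.1039]
273 281 half-step tx 0.087 ty -0.011 end [ 0.6235 -0.1031]
281 289 half-step tx 0.084 ty -0.023 end [ 0.6303 -0.1013]
289 297 half-step tx 0.080 ty -0.034 end [ 0.6367 -0.0986]
297 305 half-step tx 0.075 ty -0.045 end [ 0.6427 -0.095 ]
305 313 half-step tx 0.068 ty -0.055 end [ 0.6481 -0.0906]
```

Request:
jog_arm:
  series: "0 0 0.9 0 0 0 1; 0 0 0.9 0 0 0 1; 0 0 0 0 0 0 1; 0 0 0 0 0 0 1"

```text
time: 4.4
eef_pos: [0.6362, -0.0087, 0.1252]
tool_rot: [1.0, -0.0, 0.001, 0.0]
force: [-0.6, 1.2, 0.2]
grip_width: 0.0004
finger_force: 0.0
```

Request:
jog_arm:
  series: "-0.081 -0.031 0 0 0 0 1; -0.081 -0.031 0 0 0 0 1"

```text
time: 4.6
eef_pos: [0.6302, -0.006, 0.1262]
tool_rot: [1.0, -0.0, 0.003, 0.0]
force: [-1.2, -0.2, 0.7]
grip_width: 0.0004
finger_force: 0.0
```

Request:
jog_arm:
  series: "-0.085 -0.020 0 0 0 0 1; -0.085 -0.020 0 0 0 0 1"

```text
time: 4.8
eef_pos: [0.6221, -0.0041, 0.1238]
tool_rot: [1.0, -0.0, 0.001, 0.0]
force: [-0.6, 0.4, -0.7]
grip_width: 0.0007
finger_force: 0.0
```

Request:
jog_arm:
  series: "-0.087 -0.008 0 0 0 0 1; -0.087 -0.008 0 0 0 0 1"

```text
time: 5.0
eef_pos: [0.6157, -0.0039, 0.1234]
tool_rot: [1.0, -0.0, 0.002, 0.001]
force: [2.3, -2.0, 0.6]
grip_width: 0.0001
finger_force: 1.1
```

Request:
jog_arm:
  series: "-0.087 0.005 0 0 0 0 1; -0.087 0.005 0 0 0 0 1"

```text
time: 5.2
eef_pos: [0.6082, -0.0041, 0.123]
tool_rot: [1.0, -0.0, 0.001, 0.0]
force: [1.7, -0.3, -0.4]
grip_width: 0.0003
finger_force: 1.0
```

Request:
jog_arm:
  series: "-0.086 0.017 0 0 0 0 1; -0.086 0.017 0 0 0 0 1"

```text
time: 5.4
eef_pos: [0.601, -0.0053, 0.1226]
tool_rot: [1.0, -0.0, 0.0, -0.0]
force: [2.1, -1.4, 0.3]
grip_width: 0.0006
finger_force: 1.0
```

Request:
jog_arm:
  series: "-0.082 0.028 0 0 0 0 1; -0.082 0.028 0 0 0 0 1"

```text
time: 5.6
eef_pos: [0.5943, -0.0075, 0.1225]
tool_rot: [1.0, -0.0, -0.0, -0.0]
force: [3.8, 0.5, 0.5]
grip_width: 0.0009
finger_force: 0.9
```

Request:
jog_arm:
  series: "-0.078 0.040 0 0 0 0 1; -0.078 0.040 0 0 0 0 1"

```text
time: 5.8
eef_pos: [0.588, -0.0107, 0.1226]
tool_rot: [1.0, -0.0, -0.0, -0.0]
force: [1.2, -0.1, -0.2]
grip_width: 0.0006
finger_force: 0.9
```

Request:
jog_arm:
  series: "-0.071 0.050 0 0 0 0 1; -0.071 0.050 0 0 0 0 1"

```text
time: 6.0
eef_pos: [0.5824, -0.0148, 0.1226]
tool_rot: [1.0, -0.0, -0.0, -0.0]
force: [2.0, 0.3, -0.3]
grip_width: 0.0005
finger_force: 0.8
```

Request:
jog_arm:
  series: "-0.064 0.059 0 0 0 0 1; -0.064 0.059 0 0 0 0 1"

```text
time: 6.2
eef_pos: [0.5773, -0.0196, 0.1226]
tool_rot: [1.0, -0.0, -0.0, -0.0]
force: [1.8, 1.8, -0.1]
grip_width: 0.0002
finger_force: 0.8
```

Request:
jog_arm:
  series: "-0.055 0.068 0 0 0 0 1; -0.055 0.068 0 0 0 0 1"

```text
time: 6.4
eef_pos: [0.5729, -0.0251, 0.1226]
tool_rot: [1.0, -0.0, -0.0, -0.0]
force: [1.3, 1.5, 0.3]
grip_width: 0.0001
finger_force: 0.8
```

Request:
jog_arm:
  series: "-0.045 0.075 0 0 0 0 1; -0.045 0.075 0 0 0 0 1"

```text
time: 6.6
eef_pos: [0.5693, -0.0312, 0.1226]
tool_rot: [1.0, -0.0, -0.0, -0.0]
force: [1.4, 0.9, 0.6]
grip_width: 0.0006
finger_force: 0.8
```

Request:
jog_arm:
  series: "-0.034 0.080 0 0 0 0 1; -0.034 0.080 0 0 0 0 1"

```text
time: 6.8
eef_pos: [0.5667, -0.0376, 0.1226]
tool_rot: [1.0, -0.0, -0.0, -0.0]
force: [1.0, 1.6, -0.0]
grip_width: 0.0005
finger_force: 0.7
```

Request:
jog_arm:
  series: "-0.023 0.084 0 0 0 0 1; -0.023 0.084 0 0 0 0 1"

```text
time: 7.0
eef_pos: [0.565, -0.0441, 0.1226]
tool_rot: [1.0, -0.0, -0.0, -0.0]
force: [0.6, 2.3, -0.6]
grip_width: 0.0004
finger_force: 1.0
```

Request:
jog_arm:
  series: "-0.011 0.087 0 0 0 0 1; -0.011 0.087 0 0 0 0 1"

```text
time: 7.2
eef_pos: [0.564, -0.0512, 0.1226]
tool_rot: [1.0, -0.0, -0.0, -0.0]
force: [0.8, 2.3, 0.2]
grip_width: 0.0003
finger_force: 1.0
```

Request:
jog_arm:
  series: "0.002 0.087 0 0 0 0 1; 0.002 0.087 0 0 0 0 1"

```text
time: 7.4
eef_pos: [0.5642, -0.0581, 0.1225]
tool_rot: [1.0, -0.0, -0.0, -0.0]
force: [0.9, 4.9, -0.1]
grip_width: 0.0005
finger_force: 1.9
```

Request:
jog_arm:
  series: "0.014 0.086 0 0 0 0 1; 0.014 0.086 0 0 0 0 1"

```text
time: 7.6
eef_pos: [0.5656, -0.0624, 0.1226]
tool_rot: [1.0, 0.0, 0.0, -0.003]
force: [0.0, 10.3, 0.2]
grip_width: 0.0003
finger_force: 4.9
```

Request:
jog_arm:
  series: "0.025 0.083 0 0 0 0 1; 0.025 0.083 0 0 0 0 1"

```text
time: 7.8
eef_pos: [0.5672, -0.0671, 0.1225]
tool_rot: [1.0, 0.0, -0.001, -0.005]
force: [0.5, 15.8, 2.2]
grip_width: 0.0004
finger_force: 6.5
```

Request:
jog_arm:
  series: "0.037 0.079 0 0 0 0 1; 0.037 0.079 0 0 0 0 1"

```text
time: 8.0
eef_pos: [0.5694, -0.0731, 0.1221]
tool_rot: [1.0, 0.001, -0.002, -0.005]
force: [-2.2, 14.3, 2.1]
grip_width: 0.0008
finger_force: 5.7
```

Request:
jog_arm:
  series: "0.047 0.073 0 0 0 0 1; 0.047 0.073 0 0 0 0 1"

```text
time: 8.2
eef_pos: [0.5729, -0.0811, 0.1217]
tool_rot: [1.0, 0.001, -0.002, -0.003]
force: [-1.6, 5.3, -0.4]
grip_width: -0.0001
finger_force: 2.3
```

Request:
jog_arm:
  series: "0.057 0.066 0 0 0 0 1; 0.057 0.066 0 0 0 0 1"

```text
time: 8.4
eef_pos: [0.5783, -0.0893, 0.1222]
tool_rot: [1.0, -0.0, -0.001, 0.0]
force: [-0.7, 1.1, -0.1]
grip_width: 0.0005
finger_force: 0.7
```

Request:
jog_arm:
  series: "-0.114 -0.132 0 0 0 0 1; -0.094 -0.146 0 0 0 0 1; -0.074 -0.158 0 0 0 0 1; -0.05 -0.166 0 0 0 0 1; -0.028 -0.172 0 0 0 0 1; -0.004 -0.174 0 0 0 0 1"

```text
time: 9.0
eef_pos: [0.564, -0.0503, 0.1228]
tool_rot: [1.0, 0.0, 0.0, 0.0]
force: [-0.1, -0.4, 0.0]
grip_width: 0.0002
finger_force: 0.0
```

Request:
jog_arm:
  series: "0.011 -0.087 0 0 0 0 1; 0.011 -0.087 0 0 0 0 1"

```text
time: 9.2
eef_pos: [0.5653, -0.0442, 0.1228]
tool_rot: [1.0, 0.0, 0.0, 0.001]
force: [-0.1, -1.8, -0.5]
grip_width: 0.0007
finger_force: 1.1
```

Request:
jog_arm:
  series: "0.023 -0.084 0 0 0 0 1"

```text
time: 9.3
eef_pos: [0.5663, -0.0417, 0.1228]
tool_rot: [1.0, -0.0, 0.0, 0.002]
force: [0.5, -8.0, -1.0]
grip_width: 0.0002
finger_force: 2.8
```

Request:
jog_arm:
  series: "0.023 -0.084 0 0 0 0 1"

```text
time: 9.4
eef_pos: [0.5672, -0.0396, 0.1229]
tool_rot: [1.0, -0.0, 0.0, 0.003]
force: [0.3, -10.6, -0.8]
grip_width: 0.0004
finger_force: 4.1
```

Request:
jog_arm:
  series: "0.034 -0.08 0 0 0 0 1"

```text
time: 9.5
eef_pos: [0.5684, -0.0375, 0.1229]
tool_rot: [1.0, -0.001, -0.0, 0.004]
force: [-1.0, -14.0, -1.3]
grip_width: 0.0003
finger_force: 5.2
```

Request:
jog_arm:
  series: "0.017 -0.04 0 0 0 0 1"

```text
time: 9.6
eef_pos: [0.5691, -0.0364, 0.1229]
tool_rot: [1.0, -0.001, -0.0, 0.005]
force: [-1.2, -13.2, 0.1]
grip_width: 0.0006
finger_force: 5.3
```

Request:
jog_arm:
  series: "0.02 -0.038 0 0 0 0 1"

```text
time: 9.7
eef_pos: [0.5698, -0.0355, 0.1229]
tool_rot: [1.0, -0.001, -0.0, 0.005]
force: [-0.4, -15.2, 0.4]
grip_width: 0.0004
finger_force: 5.6
```

Run:
```python
from h import *
s=env.read_state();print(s["force"],s["wrist_torque"],s["eef_pos"])
C=np.array([.614,-.054])
for e,tr,f in [((.5642,-.0581),0,4.9),((.5656,-.0624),-.003,10.3),((.5672,-.0671),-.005,15.8),((.5694,-.0731),-.005,14.3),((.5729,-.0811),-.003,5.3),((.5653,-.0442),.001,1.8),((.5663,-.0417),.002,8),((.5672,-.0396),.003,10.6),((.5684,-.0375),.004,14)]:
    Q=R.from_quat([1,0,0,tr]).as_matrix();p=(np.r_[e,0]+Q@[0,0,.09])[:2]-C
    print(np.degrees(np.arctan2(p[1],p[0]))%360,f)
im=save("wrist","w1.png")
```

```text
[ -0.40883618 -15.1921665    0.39270066] [-2.57296503  0.16790027 -0.07914091] [ 0.56980689 -0.03549744  0.1229112 ]
184.70650780953395 4.9
189.22412504645797 10.3
194.6109318308193 15.8
202.199008465826 14.3
212.87170961576342 5.3
168.82588196865584 1.8
165.9467984741257 8
163.50313652412757 10.6
160.91167388435346 14
```

View pics/w1.png

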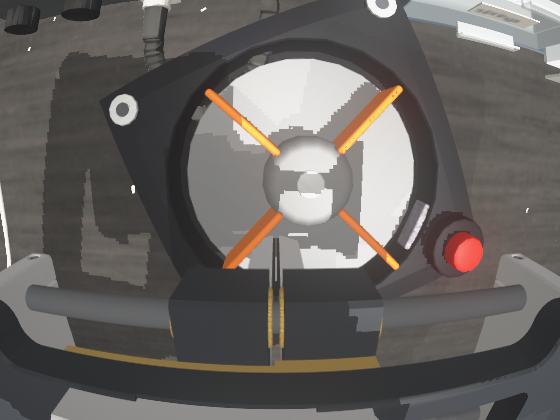

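The image shows the rotor blades diagonal, with tips at about (207,93), (400,88) and (397,266), and the hub top at (311,184). I'll measure the blade angle.

```bash
cat >> h.py <<'E'
def blades(im,s,box,c0=(.614,-.054),a0=0.8):
    from scipy.optimize import least_squares
    hsv=cv2.cvtColor(im,cv2.COLOR_RGB2HSV)
    org=(hsv[...,0]>8)&(hsv[...,0]<22)&(hsv[...,1]>140)&(hsv[...,2]>120)
    b=np.zeros_like(org);b[box[0]:box[1],box[2]:box[3]]=1
    v,u=np.nonzero(org&b);P=np.array([wat(q,.044,s)[:2] for q in zip(u,v)])
    def f(x):
        d=P-x[:2];r=np.hypot(*d.T);return r*np.sin(2*(np.arctan2(d[:,1],d[:,0])-x[2]))
    q=least_squares(f,[*c0,a0],loss="soft_l1",f_scale=.003).x
    return q[:2],np.degrees(q[2])%90,len(P)
E
python3 - <<'E'
from h import *
s=env.read_state();im=cv2.imread("pics/w1.png")[:,:,::-1].copy()
for a in (.6,.8,1.): print(blades(im,s,(60,266,190,420),a0=a))
for uv in [(207,93),(400,88),(397,266),(309,184)]:
    p=wat(uv,.048,s)[:2];d=p-[.614,-.054];print(p.round(4),np.hypot(*d),np.degrees(np.arctan2(*d[::-1])))
p=wat((463,251),.057,s);print("marker",p)
E
```

```text
Traceback (most recent call last):
  File "h.py", line 26, in blades
    v,u=np.nonzero(org&b);P=np.array([wat(q,.044,s)[:2] for q in zip(u,v)])
                                      ~~~^^^^^^^^^^
  File "h.py", line 15, in wat
    p=camera_params("wrist");K=np.array(p["mtx"]);M=np.array(p["mount"])
ValueError: time passes only in moves, steps and waits
```

```bash
sed -i 's/^def wat/WP=camera_params("wrist")\ndef wat/; s/    p=camera_params("wrist");K/    p=WP;K/' h.py
python3 - <<'E'
from h import *
s=env.read_state();im=cv2.imread("pics/w1.png")[:,:,::-1].copy()
for a in (.6,.8,1.): print(blades(im,s,(60,266,190,420),a0=a))
for uv in [(207,93),(400,88),(397,266),(309,184)]:
    p=wat(uv,.048,s)[:2];d=p-[.614,-.054];print(p.round(4),np.hypot(*d),np.degrees(np.arctan2(*d[::-1])))
p=wat((463,251),.057,s);print("marker",p)
E
```

```text
(array([ 0.61555333, -0.05260786]), np.float64(47.60310498876624), 3217)
(array([ 0.61555333, -0.05260786]), np.float64(47.603105177812346), 3217)
(array([ 0.61555333, -0.05260786]), np.float64(47.60310494738213), 3217)
[ 0.6592 -0.0038] 0.06751038646416863 47.99553645072823
[ 0.664  -0.0998] 0.06778053496467165 -42.51709325283314
[ 0.5687 -0.1043] 0.06768756902146428 -131.9543587560563
[ 0.614  -0.0534] 0.0005557738145866966 93.4861170305162
marker [ 0.57928485 -0.14108993  0.057     ]
```

Request:
jog_arm:
  series: "0.019 -0.04 0 0 0 0 1"

```text
time: 9.85
eef_pos: [0.5704, -0.0341, 0.1229]
tool_rot: [1.0, -0.001, -0.0, 0.005]
force: [-1.9, -15.3, 0.1]
grip_width: 0.0005
finger_force: 5.8
```

Request:
jog_arm:
  series: "0.02 -0.039 0 0 0 0 1"

```text
time: 9.95
eef_pos: [0.571, -0.0327, 0.1228]
tool_rot: [1.0, -0.001, -0.001, 0.005]
force: [-2.0, -14.7, 0.2]
grip_width: 0.0001
finger_force: 5.8
```

Request:
jog_arm:
  series: "0.021 -0.038 0 0 0 0 1"

```text
time: 10.05
eef_pos: [0.5716, -0.0311, 0.1227]
tool_rot: [1.0, -0.001, -0.001, 0.005]
force: [-2.4, -12.5, 0.8]
grip_width: 0.0005
finger_force: 5.7
```

Request:
jog_arm:
  series: "-0.08 0.16 0 0 0 0 1; -0.04 0.16 0 0 0 0 1; 0 0 0 0 0 0 1; 0 0 -0.5 0 0 0 1; 0 0 -1 0 0 0 1; 0 0 -1 0 0 0 1; 0 0 -0.5 0 0 0 1; 0 0 0 0 0 0 1; 0 0 0 0 0 0 1"

```text
time: 10.95
eef_pos: [0.5672, -0.0387, 0.2421]
tool_rot: [1.0, 0.0, -0.0, -0.0]
force: [0.3, -0.4, -0.7]
grip_width: 0.0002
finger_force: 0.0
```

Run:
```python
from h import *
s=env.read_state();im=save("wrist","w2.png");print(s["eef_pos"],s["tool_rot"].round(4),s["force"])
for a in (.5,.8): print(blades(im,s,(60,240,150,420),a0=a))
hsv=cv2.cvtColor(im,cv2.COLOR_RGB2HSV)
red=(((hsv[...,0]<5)|(hsv[...,0]>174))&(hsv[...,1]>150)&(hsv[...,2]>90)).astype(np.uint8)
n,l,st,ce=cv2.connectedComponentsWithStats(red)
for i in range(1,n):
    if st[i,4]>60: print(st[i],ce[i],wat(ce[i],.057,s))
```

```text
[ 0.5672033  -0.03868626  0.24212855] [ 1.e+00  1.e-04 -1.e-04 -3.e-04] [ 0.29467021 -0.36378626 -0.71436401]
(array([ 0.6149337 , -0.05354282]), np.float64(40.83558383843234), 762)
(array([ 0.6149337 , -0.05354282]), np.float64(40.83558381716777), 762)
[10  0 14 10 70] [15.5         4.58571429] [0.80178292 0.24344093 0.057     ]
[186  33  19   8 128] [194.8984375  36.4921875] [0.72179626 0.02806873 0.057     ]
[382 192  25  25 242] [393.58264463 203.04958678] [ 0.57863261 -0.1438635   0.057     ]
```

View pics/w2.png

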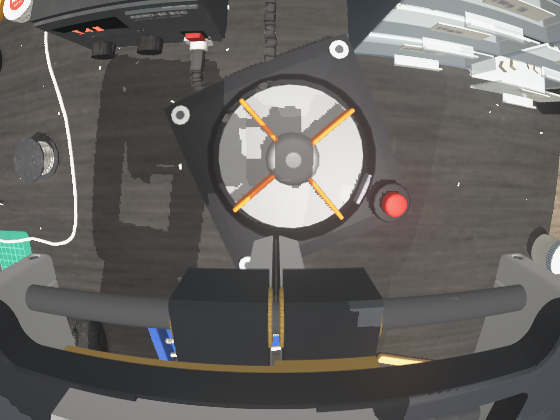

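The rotor blades are now at 40.8°/220.8°, which matches the symmetric midpoint of the drag peak. The plunger is at pixel (394,203), or (0.578,-0.144). I'll move above it and press.

Request:
jog_arm:
  series: "0.09 0.88 0 0 0 0 1; 0.09 0.88 0 0 0 0 1; 0.09 0.87 0 0 0 0 1; 0 0 0 0 0 0 1; 0 0 0.95 0 0 0 1; 0 0 0.95 0 0 0 1; 0 0 0 0 0 0 1; 0 0 0 0 0 0 1"

```text
time: 11.8
eef_pos: [0.5773, -0.1433, 0.1649]
tool_rot: [1.0, 0.0, -0.002, -0.001]
force: [1.0, -0.1, 1.2]
grip_width: 0.0004
finger_force: 0.0
```

Request:
jog_arm:
  series: "0 0 0.1 0 0 0 1; 0 0 0.1 0 0 0 1; 0 0 0.05 0 0 0 1; 0 0 0 0 0 0 1"

```text
time: 12.2
eef_pos: [0.5783, -0.1443, 0.1572]
tool_rot: [1.0, -0.0, 0.0, 0.0]
force: [-0.5, -0.0, 0.2]
grip_width: 0.0009
finger_force: 0.0
```

Request:
jog_arm:
  series: "0 0 0.05 0 0 0 1; 0 0 0.03 0 0 0 1; 0 0 0 0 0 0 1"

```text
time: 12.5
eef_pos: [0.5783, -0.1444, 0.1538]
tool_rot: [1.0, -0.0, 0.0, 0.0]
force: [0.3, -0.7, 1.9]
grip_width: 0.0003
finger_force: 0.8
```

Request:
jog_arm:
  series: "0 0 0.05 0 0 0 1; 0 0 0.05 0 0 0 1; 0 0 0 0 0 0 1"

```text
time: 12.8
eef_pos: [0.5784, -0.1444, 0.1498]
tool_rot: [1.0, -0.0, 0.0, 0.0]
force: [0.6, -0.2, 4.6]
grip_width: 0.0006
finger_force: 1.8
```

Request:
jog_arm:
  series: "0 0 0.04 0 0 0 1; 0 0 0 0 0 0 1; 0 0 0 0 0 0 1"

```text
time: 13.1
eef_pos: [0.5783, -0.1444, 0.1483]
tool_rot: [1.0, -0.0, 0.0, 0.0]
force: [0.0, -0.8, 4.5]
grip_width: 0.0004
finger_force: 2.2
```

Request:
jog_arm:
  series: "0 0 0.04 0 0 0 1; 0 0 0 0 0 0 1; 0 0 0 0 0 0 1"

```text
time: 13.4
eef_pos: [0.5784, -0.1445, 0.1475]
tool_rot: [1.0, -0.0, 0.001, 0.0]
force: [-1.9, 1.5, 7.7]
grip_width: 0.0005
finger_force: 3.9
```

Request:
jog_arm:
  series: "0 0 0.03 0 0 0 1; 0 0 0 0 0 0 1; 0 0 0 0 0 0 1; 0 0 0 0 0 0 1"

```text
time: 13.8
eef_pos: [0.5784, -0.1445, 0.1473]
tool_rot: [1.0, -0.0, 0.001, 0.0]
force: [-3.1, 0.9, 11.5]
grip_width: 0.0004
finger_force: 5.8
```

The plunger bottomed out after about 7 mm of travel, with the force jumping to 11 N. I'll lift off and check.

Request:
jog_arm:
  series: "0 0 -0.2 0 0 0 1; 0 0 -0.5 0 0 0 1; 0 0 -1 0 0 0 1; 0 0 -1 0 0 0 1; -0.5 -0.8 -0.1 0 0 0 1; 0 -0.8 0 0 0 0 1; 0 0 0 0 0 0 1; 0 0 0 0 0 0 1"

```text
time: 14.6
eef_pos: [0.5577, -0.0799, 0.2559]
tool_rot: [1.0, 0.001, -0.001, 0.0]
force: [0.8, 0.0, 0.6]
grip_width: 0.0007
finger_force: 0.0
```

Run:
```python
from h import *
s=env.read_state();im=save("wrist","w3.png");print(s["eef_pos"],s["force"],s["time"])
print(blades(im,s,(50,240,120,440),a0=.7))
```

```text
[ 0.55771515 -0.07992472  0.25593294] [0.77299887 0.04736715 0.64635614] 14.6
(array([ 0.61471979, -0.05517319]), np.float64(40.954107401731974), 934)
```

View pics/w3.png

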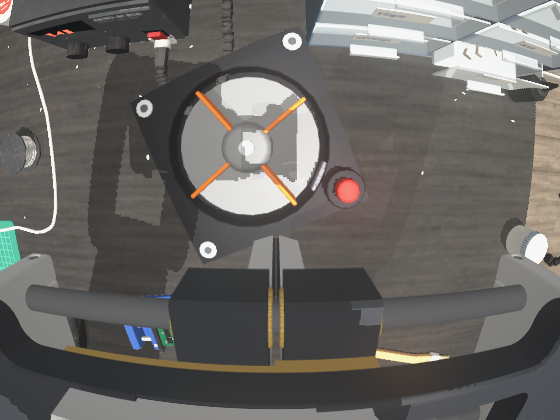

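The rotor is unmoved at 40.95°, with its hub at (248,147). The plunger is up at (347,189), the bystanders are untouched and the robot is clear. I'm handing in.

```bash
python3 -c "
from station import env
print(env.sign_off())"
```

```text
the job is handed in; nothing more can be done
None
```

I handed the job in at about 15 s: the rotor is parked at its tightest felt point (estimated within about 3°), the plunger was pressed fully there and sprang back, nothing else was moved, and sign-off gave no verdict.

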